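# Click the came vise round to 120 degrees

## Robot

A 7-joint arm with a two-finger parallel gripper is mounted at the origin on the work surface. World frame = base frame: x ahead of the robot, y to its left, z up, the work surface at z = 0. Lengths are in m, angles in rad, forces in N, time in s.
With the tool pointing down it reaches from about 0.4 to 0.85 m from the base axis. Payload 4.5 kg.
Tool frame: the origin (TCP) lies midway between the tips of the shut fingers; the grasp point (between the pads) lies 19 mm behind it; z points along the fingers, y is the direction in which the jaws open and shut (so a half turn about z gives the same grasp; the last joint's range is limited). The gripper opens to 88 mm and grips with 3 to 60 N. Pads are 18 mm wide; open, the fingers measure 123 mm over their backs; the gripper's body (75 mm by 187 mm) begins 45 mm behind the grasp point.
Start: joints at [1.135, 0.689, -0.195, 1.565, 0.157, 0.902, -0.215], TCP at [0.283, -0.557, 0.239] pointing down, gripper open.
Joint ranges: [-3.01, 3.01], [-0.46, 2.08], [-1.47, 1.51], [0.13, 2.56], [-1, 4.14], [0.04, 2.09], [-2.66, 2.66]. Speed limits (rad/s): [2.57, 2.57, 3.14, 3.14, 3.14, 3.14, 3.14].

## Interface

Orientations are given as a unit quaternion [x, y, z, w].
In Python, from plant import get_state, snapshot, finish_job, regions_of gives the robot as it stands.
- The arm moves only by the tool send_rows, never from a script. Its argument "series" is a list of rows, each an object of numbers: "grip": the opening, from 0 (shut) to 1 (fully open); "dx", "dy", "dz": the shift along the tool's x, y, z in mm; "turn": the turn about the tool's z in rad. A call has 1 to 20 rows; each row shifts and turns the commanded pose from where the row before left it, along the tool's axes as they then stand; what a row does not reach is not made up. A row lasts 1/10 s, in which the tool goes at most 50 mm and 8.59 degrees, less where a joint would pass 70% of its speed; a pose out of reach is approached as far as the arm can. A call is refused whole if a number of a shift passes 50 or a number of a turn 0.15, either way. A call with a gripper value outside its range is refused whole. The fingers move at their own pace and stop on an object; "force" is the grip in N (left out, the last holds). Time passes only in rows, so rows that do not move let the fingers close. It gives the time, the measured TCP pose, the force and the opening at its end, in the units of the state.
- get_state(): the state, without advancing time (a new reading comes with each control period).
- snapshot(name): name is "side" or "top" or "wrist"; returns a dict with "img" (400x640x3 uint8, red, green, blue), "depth" (400x640 float32, m along the optical axis (not along the pixel's ray), 0 where there is no reading), "fov_y" (degrees; the focal length in pixels is half the picture's height over the tangent of half this angle, whatever the lens; pixels are square), "cx", "cy" (the principal point, pixels), "R" (3x3) and "t" (3): a world point X has camera coordinates R X + t. Camera axes: x right, y down, z forward; pixel columns grow to the right and rows downward; lengths in m; the calibration is good to about 2 mm. A picture is of the moment at which its call begins.
- finish_job(): hands the job in, once; it reports no verdict.
Trained networks look in a picture, given as the dict that the camera call returned (one of the last four; its "shot" number tells which), for a name from the list of things; names that differ only in an ending like _2 or _b are one class to them, and where a whole thing is asked for, a point or a joint stands for the part that bears it (a point fixed in the world has none). Each returns a list of dicts, best first, with "score" (0 to 1); they miss things now and then, are a little off and sometimes report something else, mostly with a low value. They report only what shows in the picture. A call takes as long as a camera call.
- regions_of(picture, target): "pixels" (400x640 bool, what is visible of it) and "extent" ([left, top, right, bottom] in pixels, round what is visible of it).
The state is a dict: "clock": time; "q": joint angles; "qd": joint speeds; "joint_torque": joint torques, N m; "tool_pos": TCP position; "eef_rot": TCP orientation; "contact_force": force on the tool from outside, world axes, zero at the start; "moment": the same for the moment, N m; "opening": opening from 0.0 (shut) to 1.0 (fully open).
Only numpy, scipy, OpenCV 4.12 (cv2) and the standard library are available. Lean on these libraries where they do the work, as an engineer would, in place of code of your own. Each camera call takes 0.05 s, during which the arm holds its last target.

## Task

The small bench vise turns on a swivel base that clicks every 30 degrees. Turn it by its upright post to the 120 degree setting, that is until the turning arm rests in the fourth click anticlockwise (seen from above) from the lug of the base, and let go. Do not turn the plywood turntable that stands on the same bench.

Things in the scene. Friction and masses are not known exactly. Their poses are not given: they have to be found in the camera images.
- vise_head (a joint): Angle of the vise on its base (rad): 0 when the turning arm lies over the lug, growing anticlockwise seen from above; stops at -0.7 and 3.6. Clicks into rest at multiples of 0.5236 (30 degrees): leaving a click takes about 6 N sideways at the post; past half-way it pulls into the next. The 120 degree setting is 2.094. Starts in the click at 0, 30 or 60 degrees.
- vise_axis (a point): Swivel axis of the vise at bench level; fixed, z up, x along the lug (zero mark). Fixed base: dark steel disc 150 mm across, 14 mm high, 12 light ticks, one per click; the lug is its flat tongue, 44 mm wide, to 108 mm from the axis. Grey vise on it: jaws 60 mm wide, up to 78 mm high, within 50 mm of the axis; screw and cross handle reach 80 mm on the side away from the arm.
- vise_post (a point): Centre of the grip of the black upright round post, 22 mm in diameter, at the end of the vise's grey turning arm (20 mm wide), 100 mm from the swivel axis and 80 mm above the bench. The post rises from the arm's end (a 36 mm disc, top 34 mm above the bench) to 106 mm and turns with the vise; being round it can turn between the fingers.
- wheel_knob (a point): Bystander, not to be turned: centre of a black peg, 20 mm in diameter, top 91 mm above the bench, 78 mm from the centre of an easily turning round plywood turntable, 190 mm across, top 46 mm above the bench, with glass on it. Vise and turntable stand side by side, either one on the left.

How it is judged:
At the end, for the whole second after the job is handed in: The vise rests, let go and still, in the click at 120 degrees anticlockwise from the lug (within 10 degrees) (value of joint vise_head between 1.919 and 2.269 rad and velocity of joint vise_head between -0.1 and 0.1 rad/s); the robot touches nothing.
It fails at once if the plywood turntable was turned (its peg moved more than 25 mm) (distance of wheel_knob from where it was at the start of the episode above 0.025 m).
It also fails if it takes over 38 s, if anything falls off the work surface, if the arm or the gripper's body presses on something with over 40 N, if the wrist force passes 120 N, or if a joint passes its speed limit or range.

## Working session

There is one attempt and no reset: what is moved stays moved. The work goes in short steps, Python scripts to look and compute and a tool call to move; the robot and the scene stay as the last step left them, time stands still between calls to the robot, and variables do not carry over. Pictures are saved under pics/ and viewed, and the job is handed in when it is done.

Besides the shell and the picture viewer there is one more tool, called after "Request:" by a JSON object that holds its "fn" and its "kwargs", one argument or row to a line. send_rows: Moves the arm, as the interface text tells. Its arguments: {"type":"object","properties":{"series":{"type":"array","items":{"type":"object","properties":{"grip":{"type":"number"},"dx":{"type":"number"},"dy":{"type":"number"},"dz":{"type":"number"},"turn":{"type":"number"}}}},"force":{"type":"number"}},"required":["series"]}

```bash
mkdir -p pics; ls; python3 - <<'E'
from plant import *
import cv2,numpy as np
s=get_state();print(s)
for n in("top","side"):
    p=snapshot(n);cv2.imwrite(f"pics/{n}0.png",p["img"][:,:,::-1])
    np.savez(f"/tmp/{n}0.npz",**{k:v for k,v in p.items()})
    f=200/np.tan(np.radians(p["fov_y"]/2))
    for t in("vise_post","wheel_knob","vise_head"):
        for r in regions_of(p,t)[:3]:
            m=r["pixels"]&(p["depth"]>0)
            v,u=np.nonzero(m);d=p["depth"][m]
            X=np.c_[(u-p["cx"])/f*d,(v-p["cy"])/f*d,d]
            W=(X-p["t"])@p["R"]
            print(n,t,round(r["score"],2),r["extent"],m.sum(),np.median(W,0).round(3),W.min(0).round(3),W.max(0).round(3))
E
```

```text
pics
{'clock': 0.0, 'q': array([ 1.13484221,  0.68998142, -0.19448906,  1.5663109 ,  0.157305  ,
        0.90248954, -0.215092  ]), 'qd': array([-0.00069864,  0.00020626,  0.00108781, -0.00063729, -0.00098673,
       -0.00093537, -0.00187827]), 'joint_torque': array([-2.16239964e-04, -5.27556252e+01, -1.26681324e+00, -1.53423607e+01,
       -5.25814877e-02,  6.61088954e-03,  1.21004982e-04]), 'tool_pos': array([ 0.2825829 , -0.55678184,  0.23791982]), 'eef_rot': array([ 9.72534167e-01,  2.32758427e-01, -2.80552732e-04, -8.54662516e-04]), 'contact_force': array([-0.06158298, -1.02789181, -0.91253478]), 'moment': array([-0.03953301,  0.0684044 , -0.00225139]), 'opening': 1.0004439147041437}
top vise_post 0.67 [368.8, 172.3, 450.1, 253.9] 2611 [ 0.542 -0.204  0.042] [ 0.464 -0.292  0.012] [ 0.624 -0.126  0.108]
top wheel_knob 0.83 [165.2, 178.7, 253.9, 266.7] 5987 [0.535 0.208 0.046] [ 0.437  0.115 -0.005] [0.639 0.32  0.095]
top vise_head 0.92 [365.7, 175.9, 449.7, 250.6] 2596 [ 0.543 -0.205  0.038] [ 0.466 -0.292 -0.001] [ 0.624 -0.128  0.108]
side vise_post 0.72 [287.3, 226.7, 434.7, 304.9] 6235 [ 0.535 -0.23   0.044] [ 0.46  -0.295 -0.002] [ 0.675 -0.079  0.106]
side wheel_knob 0.8 [220.9, 125.1, 306.1, 169.5] 2823 [0.528 0.18  0.044] [0.44  0.115 0.03 ] [0.627 0.305 0.091]
side vise_head 0.64 [285.3, 228.6, 434.2, 304.5] 6216 [ 0.535 -0.23   0.044] [ 0.461 -0.294 -0.002] [ 0.681 -0.082  0.106]
```

```bash
python3 - <<'E'
import cv2,numpy as np
a=cv2.imread("pics/top0.png");print(a.shape)
c=cv2.resize(a[140:300,320:500],None,fx=4.4,fy=3.7 if 0 else 3.7)
c=cv2.resize(a[150:285,330:490],None,fx=4.4,fy=4.4);cv2.imwrite("pics/topc.png",c)
p=np.load("/tmp/top0.npz");f=200/np.tan(np.radians(p["fov_y"]/2));print(f,p["R"],p["t"])
d=p["depth"];v,u=np.nonzero(d>0);dd=d[v,u]
W=(np.c_[(u-p["cx"])/f*dd,(v-p["cy"])/f*dd,dd]-p["t"])@p["R"]
m=(W[:,1]<-.05)&(W[:,1]>-.35)&(W[:,0]>.38)&(W[:,0]<.75)
for lo,hi in((.008,.02),(.02,.05),(.05,.085),(.09,.12)):
    k=m&(W[:,2]>lo)&(W[:,2]<hi);q=W[k];print(lo,k.sum(),q.mean(0),q.min(0),q.max(0), u[k].mean(),v[k].mean())
k=m&(W[:,2]>.09);print(W[k].round(3)[:60])
E
```

```text
(400, 640, 3)
413.1738002674096 [[-0.02387796 -0.99943669 -0.02358266]
 [-0.99694788  0.02555911 -0.07376765]
 [ 0.07432885  0.02174926 -0.99699659]] [-0.02429101  0.56857705  0.89536907]
0.008 2048 [ 0.57699161 -0.21625447  0.01458319] [ 0.46575588 -0.31235143  0.00841147] [ 0.74999151 -0.13054499  0.0199898 ] 405.06005859375 198.03564453125
0.02 1430 [ 0.55783449 -0.21476961  0.03308932] [ 0.48551343 -0.30250501  0.02000566] [ 0.7496603  -0.14785561  0.04962371] 406.0937062937063 205.96923076923076
0.05 1183 [ 0.53079715 -0.19441061  0.07317253] [ 0.46205284 -0.28111079  0.05033418] [ 0.61548992 -0.12453828  0.0847598 ] 400.10904480135247 217.7286559594252
0.09 106 [ 0.60704709 -0.27609419  0.10403889] [ 0.59725815 -0.28645747  0.09130739] [ 0.61788656 -0.26721674  0.10805521] 441.8301886792453 178.22641509433961
[[ 0.618 -0.275  0.103]
 [ 0.617 -0.277  0.105]
 [ 0.617 -0.279  0.106]
 [ 0.618 -0.281  0.103]
 [ 0.616 -0.271  0.104]
 [ 0.616 -0.273  0.103]
 [ 0.615 -0.274  0.106]
 [ 0.615 -0.276  0.107]
 [ 0.615 -0.278  0.108]
 [ 0.615 -0.28   0.105]
 [ 0.615 -0.283  0.104]
 [ 0.615 
[... 467 characters left out ...]
07]
 [ 0.611 -0.285  0.103]
 [ 0.611 -0.286  0.105]
 [ 0.612 -0.268  0.091]
 [ 0.611 -0.268  0.098]
 [ 0.609 -0.268  0.106]
 [ 0.61  -0.271  0.103]
 [ 0.609 -0.272  0.106]
 [ 0.609 -0.274  0.105]
 [ 0.609 -0.276  0.105]
 [ 0.609 -0.278  0.107]
 [ 0.609 -0.281  0.104]
 [ 0.609 -0.282  0.107]
 [ 0.609 -0.284  0.106]
 [ 0.609 -0.286  0.106]
 [ 0.608 -0.267  0.101]
 [ 0.608 -0.268  0.106]
 [ 0.607 -0.27   0.106]
 [ 0.607 -0.272  0.107]
 [ 0.607 -0.274  0.108]
 [ 0.607 -0.276  0.106]
 [ 0.607 -0.278  0.107]
 [ 0.607 -0.28   0.106]
 [ 0.607 -0.282  0.106]
 [ 0.607 -0.284  0.107]
 [ 0.607 -0.286  0.104]
 [ 0.606 -0.268  0.098]
 [ 0.606 -0.268  0.106]
 [ 0.606 -0.27   0.105]
 [ 0.605 -0.272  0.105]]
```

View pics/top0.png

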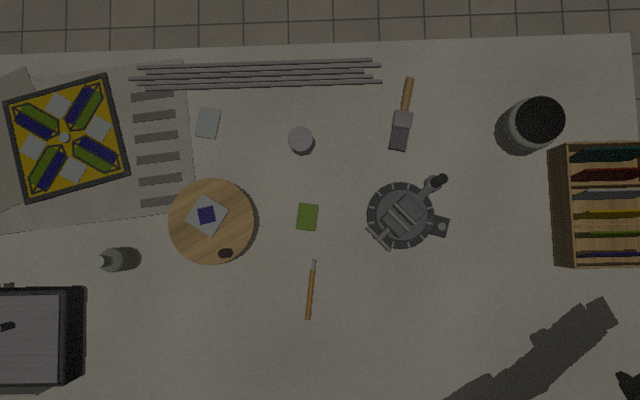

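View pics/side0.png

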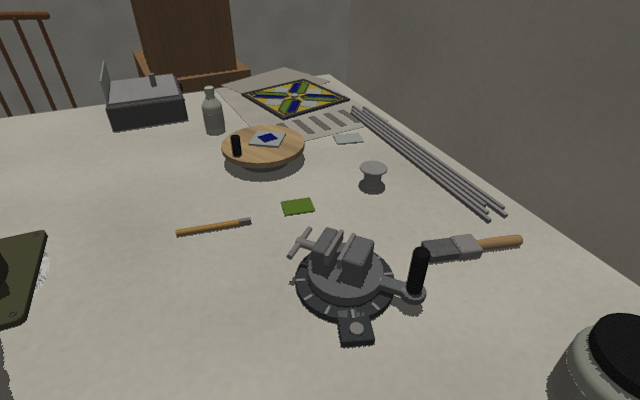

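```bash
sleep 1
```

```text
(no output)
```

View pics/topc.png

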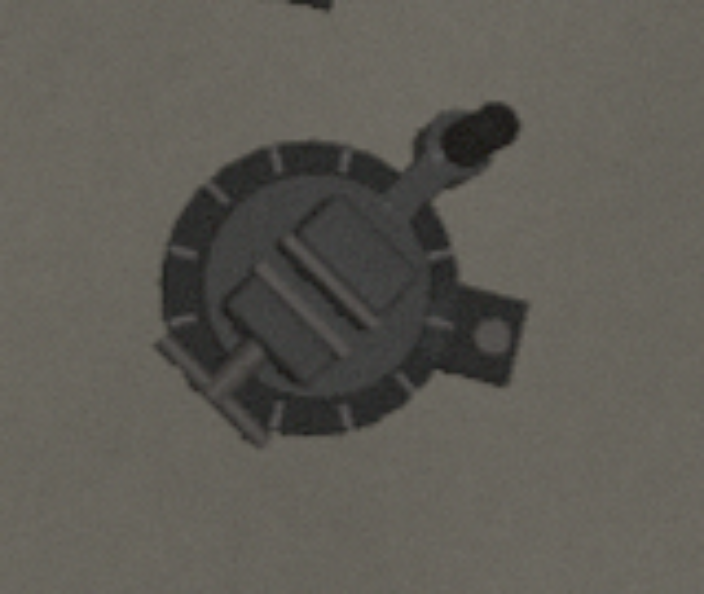

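The top view shows the vise on the right with its disc at about (400,215), the lug at lower right (442,226) and the post at (442,178), roughly 60° anticlockwise of the lug. The turntable is on the left at (211,221). Next I'll rectify the disc plane to get the axis and angles.

```bash
cat >h.py <<'E'
import cv2,numpy as np
def rect(p,z,c=(0.536,-0.207),r=.14,mm=.5):
    f=200/np.tan(np.radians(p["fov_y"]/2));n=int(2*r*1000/mm)
    i,j=np.mgrid[:n,:n]
    X=np.stack([c[0]+r-i*mm/1000,c[1]+r-j*mm/1000,np.full(i.shape,z)],-1)
    C=X@np.asarray(p["R"]).T+p["t"]
    return cv2.remap(p["img"],(C[...,0]/C[...,2]*f+p["cx"]).astype(np.float32),(C[...,1]/C[...,2]*f+p["cy"]).astype(np.float32),1),c,r,mm
E
python3 - <<'E'
from h import *
p=np.load("/tmp/top0.npz")
im,c,r,mm=rect(p,.014)
g=cv2.medianBlur(cv2.cvtColor(im,cv2.COLOR_RGB2GRAY),7)
h=cv2.HoughCircles(g,cv2.HOUGH_GRADIENT_ALT,1,50,param1=60,param2=.5,minRadius=140,maxRadius=160)
print(h)
if h is None: h=cv2.HoughCircles(g,cv2.HOUGH_GRADIENT,1,100,param1=60,param2=15,minRadius=142,maxRadius=158);print(h)
for x,y,R in h[0][:2]:
    w=np.array([c[0]+r-y*mm/1000,c[1]+r-x*mm/1000]);P=np.array([.607,-.277])-w
    print(w,"post r",np.hypot(*P),"ang",np.degrees(np.arctan2(P[1],P[0])))
    cv2.circle(im,(int(x),int(y)),int(R),(255,0,0),1);cv2.circle(im,(int(x),int(y)),3,(255,0,0),-1)
cv2.imwrite("pics/rect0.png",cv2.convertScaleAbs(im[:,:,::-1],alpha=1.8))
E
```

```text
[[[264.      278.      149.23201]]]
[ 0.537 -0.199] post r 0.10480457902434229 ang -48.09405790470309
```

View pics/rect0.png

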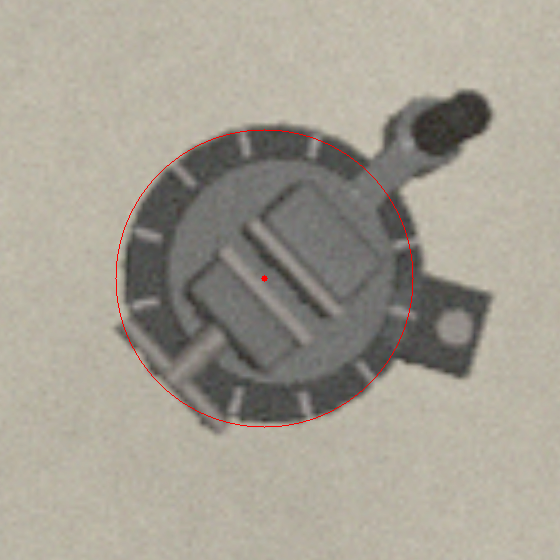

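```bash
python3 - <<'E'
import numpy as np
p=np.load("/tmp/top0.npz");f=200/np.tan(np.radians(p["fov_y"]/2))
d=p["depth"];v,u=np.nonzero(d>0);dd=d[v,u]
W=(np.c_[(u-p["cx"])/f*dd,(v-p["cy"])/f*dd,dd]-p["t"])@p["R"]
for n,m in(("jar",(u>495)&(u<566)&(v>90)&(v<160)),("box",(u>550)&(v>140)&(v<270))):
    q=W[m&(W[:,2]>.03)];print(n,q.min(0),q.max(0))
s=np.array([.607,-.277])-[.2826,-.5568];a=np.radians(26.9)
print("tool dx,dy",s@[np.cos(a),np.sin(a)],s@[np.sin(a),-np.cos(a)])
E
```

```text
jar [ 0.64443681 -0.54268735  0.03015148] [ 0.77603834 -0.42411455  0.11428454]
box [ 0.41973159 -0.7154412   0.03000882] [ 0.68107991 -0.50743069  0.1036407 ]
tool dx,dy 0.4158903502693682 -0.10275512908279655
```

Request:
{"fn": "send_rows", "kwargs": {
  "series": [
    {"dx": 41.6, "dy": -10.3, "grip": 1},
    {"dx": 41.6, "dy": -10.3},
    {"dx": 41.6, "dy": -10.3},
    {"dx": 41.6, "dy": -10.3},
    {"dx": 41.6, "dy": -10.3},
    {"dx": 41.6, "dy": -10.3},
    {"dx": 41.6, "dy": -10.3},
    {"dx": 41.6, "dy": -10.3},
    {"dx": 41.6, "dy": -10.3},
    {"dx": 41.6, "dy": -10.3},
    {"turn": 0.143},
    {"turn": 0.143},
    {"turn": 0.143},
    {"turn": 0.143},
    {"turn": 0.143},
    {"turn": 0.143},
    {"turn": 0.143},
    {"turn": 0.143},
    {"turn": 0.143},
    {"turn": 0}
  ],
  "force": 30
}}

```text
schema error: expected keys grip, dx, dy, dz, turn
```

Request:
{"fn": "send_rows", "kwargs": {
  "series": [
    {"dx": 41.6, "dy": -10.3, "dz": 0, "turn": 0, "grip": 1},
    {"dx": 41.6, "dy": -10.3, "dz": 0, "turn": 0, "grip": 1},
    {"dx": 41.6, "dy": -10.3, "dz": 0, "turn": 0, "grip": 1},
    {"dx": 41.6, "dy": -10.3, "dz": 0, "turn": 0, "grip": 1},
    {"dx": 41.6, "dy": -10.3, "dz": 0, "turn": 0, "grip": 1},
    {"dx": 41.6, "dy": -10.3, "dz": 0, "turn": 0, "grip": 1},
    {"dx": 41.6, "dy": -10.3, "dz": 0, "turn": 0, "grip": 1},
    {"dx": 41.6, "dy": -10.3, "dz": 0, "turn": 0, "grip": 1},
    {"dx": 41.6, "dy": -10.3, "dz": 0, "turn": 0, "grip": 1},
    {"dx": 41.6, "dy": -10.3, "dz": 0, "turn": 0, "grip": 1},
    {"dx": 0, "dy": 0, "dz": 0, "turn": 0.143, "grip": 1},
    {"dx": 0, "dy": 0, "dz": 0, "turn": 0.143, "grip": 1},
    {"dx": 0, "dy": 0, "dz": 0, "turn": 0.143, "grip": 1},
    {"dx": 0, "dy": 0, "dz": 0, "turn": 0.143, "grip": 1},
    {"dx": 0, "dy": 0, "dz": 0, "turn": 0.143, "grip": 1},
    {"dx": 0, "dy": 0, "dz": 0, "turn": 0.143, "grip": 1},
    {"dx": 0, "dy": 0, "dz": 0, "turn": 0.143, "grip": 1},
    {"dx": 0, "dy": 0, "dz": 0, "turn": 0.143, "grip": 1},
    {"dx": 0, "dy": 0, "dz": 0, "turn": 0.143, "grip": 1},
    {"dx": 0, "dy": 0, "dz": 0, "turn": 0, "grip": 1}
  ],
  "force": 30
}}

```text
clock: 2.4
tool_pos: [0.6073, -0.2768, 0.2386]
eef_rot: [0.918, -0.397, -0.0, 0.0]
contact_force: [0.9, -0.4, 0.2]
opening: 0.998
```

Request:
{"fn": "send_rows", "kwargs": {
  "series": [
    {"dx": 0, "dy": 0, "dz": 35, "turn": 0, "grip": 1},
    {"dx": 0, "dy": 0, "dz": 35, "turn": 0, "grip": 1},
    {"dx": 0, "dy": 0, "dz": 35, "turn": 0, "grip": 1},
    {"dx": 0, "dy": 0, "dz": 35, "turn": 0, "grip": 1},
    {"dx": 0, "dy": 0, "dz": 35, "turn": 0, "grip": 1},
    {"dx": 0, "dy": 0, "dz": 0, "turn": 0, "grip": 1}
  ],
  "force": 30
}}

```text
clock: 3.0
tool_pos: [0.6039, -0.2749, 0.0589]
eef_rot: [0.918, -0.396, -0.005, -0.001]
contact_force: [-0.4, -0.2, 0.2]
opening: 1.003
```

```bash
python3 - <<'E'
from plant import *
import cv2
for n in("side","wrist"):
    p=snapshot(n);cv2.imwrite(f"pics/{n}1.png",p["img"][:,:,::-1])
E
```

```text
(no output)
```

View pics/side1.png

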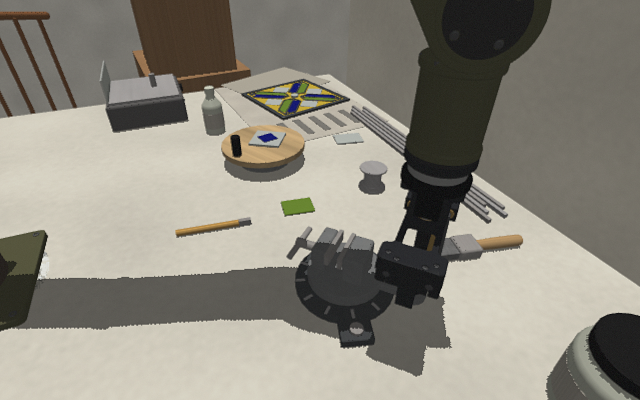

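The gripper stands over the post at about (415,280), clear of the jaws. Closing now.

Request:
{"fn": "send_rows", "kwargs": {
  "series": [
    {"dx": 0, "dy": 0, "dz": 0, "turn": 0, "grip": 0},
    {"dx": 0, "dy": 0, "dz": 0, "turn": 0, "grip": 0},
    {"dx": 0, "dy": 0, "dz": 0, "turn": 0, "grip": 0},
    {"dx": 0, "dy": 0, "dz": 0, "turn": 0, "grip": 0},
    {"dx": 0, "dy": 0, "dz": 0, "turn": 0, "grip": 0},
    {"dx": 0, "dy": 0, "dz": 0, "turn": 0, "grip": 0},
    {"dx": 0, "dy": 0, "dz": 0, "turn": 0, "grip": 0},
    {"dx": 0, "dy": 0, "dz": 0, "turn": 0, "grip": 0}
  ],
  "force": 30
}}

```text
clock: 3.9
tool_pos: [0.6072, -0.2771, 0.0637]
eef_rot: [0.918, -0.397, -0.0, 0.0]
contact_force: [-0.4, 0.2, 0.4]
opening: 0.301
```

Request:
{"fn": "send_rows", "kwargs": {
  "series": [
    {"dx": 0, "dy": 0, "dz": 0, "turn": 0, "grip": 0},
    {"dx": 0, "dy": 0, "dz": 0, "turn": 0, "grip": 0},
    {"dx": 0, "dy": 0, "dz": 0, "turn": 0, "grip": 0}
  ],
  "force": 30
}}

```text
clock: 4.2
tool_pos: [0.6073, -0.2771, 0.0637]
eef_rot: [0.918, -0.397, 0.0, -0.0]
contact_force: [-0.1, -0.4, -2.1]
opening: 0.242
```

Request:
{"fn": "send_rows", "kwargs": {
  "series": [
    {"dx": -0.21, "dy": -6.54, "dz": 0, "turn": -0.0654, "grip": 0},
    {"dx": -0.21, "dy": -6.54, "dz": 0, "turn": -0.0654, "grip": 0},
    {"dx": -0.21, "dy": -6.54, "dz": 0, "turn": -0.0654, "grip": 0},
    {"dx": -0.21, "dy": -6.54, "dz": 0, "turn": -0.0654, "grip": 0},
    {"dx": -0.21, "dy": -6.54, "dz": 0, "turn": -0.0654, "grip": 0},
    {"dx": -0.21, "dy": -6.54, "dz": 0, "turn": -0.0654, "grip": 0},
    {"dx": -0.21, "dy": -6.54, "dz": 0, "turn": -0.0654, "grip": 0},
    {"dx": -0.21, "dy": -6.54, "dz": 0, "turn": -0.0654, "grip": 0}
  ],
  "force": 30
}}

```text
clock: 5.0
tool_pos: [0.6349, -0.2331, 0.0637]
eef_rot: [0.989, -0.145, 0.0, 0.0]
contact_force: [0.7, -1.2, -1.4]
opening: 0.238
```

Request:
{"fn": "send_rows", "kwargs": {
  "series": [
    {"dx": -0.21, "dy": -6.54, "dz": 0, "turn": -0.0654, "grip": 0},
    {"dx": -0.21, "dy": -6.54, "dz": 0, "turn": -0.0654, "grip": 0},
    {"dx": -0.21, "dy": -6.54, "dz": 0, "turn": -0.0654, "grip": 0},
    {"dx": -0.21, "dy": -6.54, "dz": 0, "turn": -0.0654, "grip": 0},
    {"dx": -0.21, "dy": -6.54, "dz": 0, "turn": -0.0654, "grip": 0},
    {"dx": -0.21, "dy": -6.54, "dz": 0, "turn": -0.0654, "grip": 0},
    {"dx": -0.21, "dy": -6.54, "dz": 0, "turn": -0.0654, "grip": 0},
    {"dx": -0.21, "dy": -6.54, "dz": 0, "turn": -0.0654, "grip": 0},
    {"dx": 0, "dy": 0, "dz": 0, "turn": 0, "grip": 0},
    {"dx": 0, "dy": 0, "dz": 0, "turn": 0, "grip": 0}
  ],
  "force": 30
}}

```text
clock: 6.0
tool_pos: [0.6366, -0.1821, 0.0637]
eef_rot: [0.994, 0.113, 0.0, 0.0]
contact_force: [0.9, -2.0, -1.8]
opening: 0.243
```

```bash
python3 - <<'E'
from plant import *
import cv2
for n in("side",):
    p=snapshot(n);cv2.imwrite(f"pics/{n}2.png",p["img"][:,:,::-1])
E
```

```text
(no output)
```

View pics/side2.png

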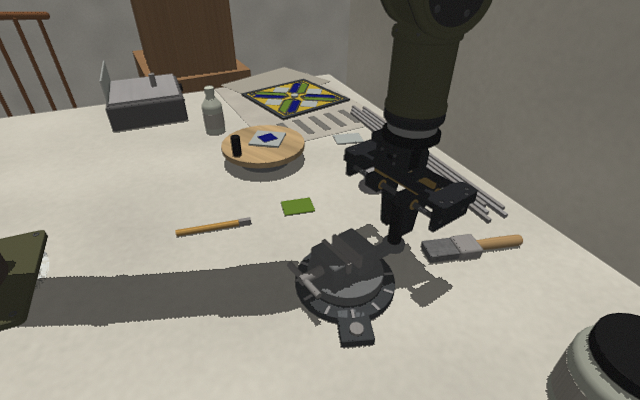

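The vise has turned with the gripper, and the arm end is now at about (395,240). Opening and lifting straight up.

Request:
{"fn": "send_rows", "kwargs": {
  "series": [
    {"dx": 0, "dy": 0, "dz": 0, "turn": 0, "grip": 1},
    {"dx": 0, "dy": 0, "dz": 0, "turn": 0, "grip": 1},
    {"dx": 0, "dy": 0, "dz": 0, "turn": 0, "grip": 1},
    {"dx": 0, "dy": 0, "dz": 0, "turn": 0, "grip": 1},
    {"dx": 0, "dy": 0, "dz": 0, "turn": 0, "grip": 1},
    {"dx": 0, "dy": 0, "dz": 0, "turn": 0, "grip": 1},
    {"dx": 0, "dy": 0, "dz": 0, "turn": 0, "grip": 1},
    {"dx": 0, "dy": 0, "dz": 0, "turn": 0, "grip": 1}
  ]
}}

```text
clock: 6.85
tool_pos: [0.6363, -0.1814, 0.0637]
eef_rot: [0.993, 0.114, 0.0, 0.0]
contact_force: [-0.0, -0.0, 0.6]
opening: 0.941
```

Request:
{"fn": "send_rows", "kwargs": {
  "series": [
    {"dx": 0, "dy": 0, "dz": -20, "turn": 0, "grip": 1},
    {"dx": 0, "dy": 0, "dz": -30, "turn": 0, "grip": 1},
    {"dx": 0, "dy": 0, "dz": -30, "turn": 0, "grip": 1},
    {"dx": 0, "dy": 0, "dz": -30, "turn": 0, "grip": 1},
    {"dx": 0, "dy": 0, "dz": -30, "turn": 0, "grip": 1},
    {"dx": 0, "dy": 0, "dz": -30, "turn": 0, "grip": 1},
    {"dx": -40, "dy": 40, "dz": 0, "turn": 0, "grip": 1},
    {"dx": -40, "dy": 40, "dz": 0, "turn": 0, "grip": 1},
    {"dx": -40, "dy": 40, "dz": 0, "turn": 0, "grip": 1},
    {"dx": -40, "dy": 40, "dz": 0, "turn": 0, "grip": 1},
    {"dx": -40, "dy": 40, "dz": 0, "turn": 0, "grip": 1},
    {"dx": -30, "dy": 40, "dz": 0, "turn": 0, "grip": 1},
    {"dx": 0, "dy": 40, "dz": 0, "turn": 0, "grip": 1},
    {"dx": 0, "dy": 0, "dz": 0, "turn": 0, "grip": 1},
    {"dx": 0, "dy": 0, "dz": 0, "turn": 0, "grip": 1}
  ]
}}

```text
clock: 8.35
tool_pos: [0.493, -0.4786, 0.2332]
eef_rot: [0.994, 0.114, 0.0, -0.0]
contact_force: [0.5, 0.3, -1.0]
opening: 1.001
```

```bash
python3 - <<'E'
from plant import *
from h import *
p=snapshot("top");cv2.imwrite("pics/top3.png",p["img"][:,:,::-1])
f=200/np.tan(np.radians(p["fov_y"]/2))
d=p["depth"];v,u=np.nonzero(d>0);dd=d[v,u]
W=(np.c_[(u-p["cx"])/f*dd,(v-p["cy"])/f*dd,dd]-p["t"])@p["R"]
k=(abs(W[:,0]-.6364)<.05)&(abs(W[:,1]+.181)<.05)&(W[:,2]>.095)&(W[:,2]<.12)
c=W[k].mean(0);P=c[:2]-[.539,-.2035];print(k.sum(),c,np.hypot(*P),np.degrees(np.arctan2(P[1],P[0])))
im=rect(p,.014)[0];cv2.imwrite("pics/rect3.png",cv2.convertScaleAbs(im[:,:,::-1],alpha=1.8))
r=regions_of(p,"wheel_knob");print([(x["score"],x["extent"]) for x in r]);print(get_state()["tool_pos"])
E
```

```text
97 [ 0.63628856 -0.18132992  0.10474922] 0.09978264857485485 12.837323506571424
[(0.95, [167.1, 177.5, 253.2, 265.1])]
[ 0.49403993 -0.47638916  0.23356506]
```

View pics/rect3.png

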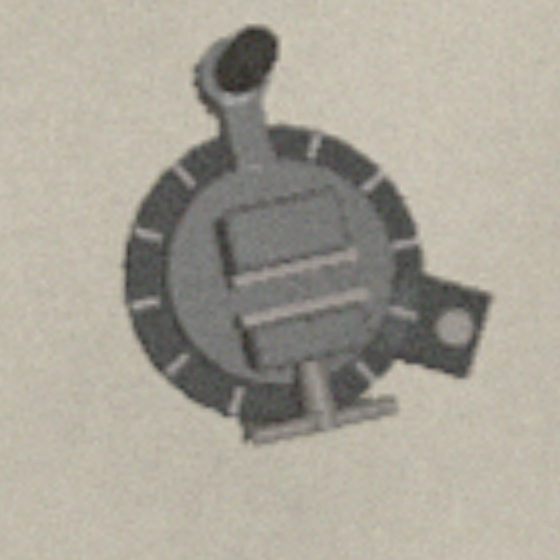

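View pics/top3.png

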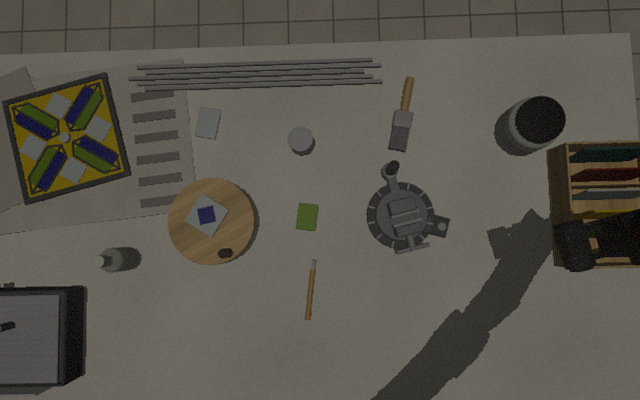

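The arm now covers the fourth tick from the lug; the ticks at 0, 30, 60 and 90° are visible at (400,313), (403,243), (372,185) and (315,145) in the rectified picture. The turntable is unchanged, and the gripper hangs well clear.

```bash
python3 -c "
from plant import *
print(finish_job())"
```

```text
the job is handed in; nothing more can be done
None
```

The vise started in the 60° click. I gripped its post, turned it 60° anticlockwise to the 120° setting, let go and lifted clear. The job was handed in at about 8.4 s; `finish_job` gives no verdict.

- **Vise angle:** after release the post sits 99.8 mm from the axis at 12.8° in the world frame. The lug lies at about -107°, so the arm is at about 120°. The top picture also shows the arm over the fourth tick from the lug.
- **Turntable:** its peg and disc look unmoved between the first and last pictures.
- **Contact:** the wrist read about 1 N with the gripper open and about 0.13 m above the nearest thing below it.
- **Check that disagreed:** the automatic circle fit of the base disc was about 5 mm off, so I took the axis from the disc's edges and ticks. The measured post radius of 100 mm confirmed it.

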